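Switch on the light box under the pink dish

ROBOT

A 6-joint arm with a two-finger parallel gripper is mounted at the origin on a cart in front of the work surface, level with it; the furniture and walls round the work are solid. World frame = base frame: x ahead of the robot, y to its left, z up, the work surface at z = 0. Lengths are in m, angles in rad, forces in N, time in s.
With the tool pointing down it reaches from about 0.3 to 0.875 m from the base axis. Payload 6.4 kg.
Tool frame: the origin (TCP) lies midway between the tips of the shut fingers; the grasp point (between the pads) lies 19 mm behind it; z points along the fingers, y is the line along which they close (so a half turn about z gives the same grasp; the last joint's range is limited). The gripper opens to 88 mm and grips with 3 to 60 N. Pads are 18 mm wide; open, the fingers measure 123 mm over their backs; the gripper's body (75 mm by 187 mm) begins 45 mm behind the grasp point.
Start: joints at [0.933, 0.181, 1.607, -0, 1.354, -0.206], TCP at [0.241, 0.522, 0.239] pointing down, gripper open.
Joint ranges: [-2.99, 2.99], [-0.89, 2.07], [0.3, 2.58], [-1.14, 4.28], [0, 2.63], [-3.12, 3.12]. Speed limits (rad/s): [2.57, 2.57, 3.01, 3.14, 3.14, 3.14].

INTERFACE

Orientations are given as a rotation vector (axis times angle).
In Python, from rig import bot gives the robot as it stands.
- The arm moves only by the tool hand_motion, called as name([rows], argument=value, ...), one row to a line, values as JSON. Schema: {"type":"object","properties":{"motion":{"type":"string"},"squeeze":{"type":"number"},"only":{"type":"string"},"quiet":{"type":"boolean"},"lines":{"type":"string"}},"required":["motion"],"additionalProperties":false}. motion is a string of 1 to 10 rows, parted by a bar, with the numbers parted by spaces; each row has 5 numbers: the finger opening in m, then dx, dy, dz in m, then a turn about the tool's z in rad; each row shifts and turns the commanded pose from where the row before left it, along the tool's axes as they then stand; what a row does not reach is not made up. A row lasts 1/8 s, in which the tool goes at most 0.0625 m and 0.188 rad, less where a joint would pass 70% of its speed; a pose out of reach is approached as far as the arm can. The fingers move at their own pace and stop on an object; squeeze is the grip in N (left out, the last holds). Time passes only in rows, so rows that do not move let the fingers close. The tool returns the time, the measured TCP pose, the force, the opening and the grip force at its end. only (a regular expression) keeps the lines of the reply that match it, lines (a string "A,B") keeps lines A to B, and quiet returns only ok. Input that does not fit is refused with a message, and nothing moves.
- bot.sense(): the state, without advancing time (a new reading comes with each control period).
- bot.camera(name): name is "scene" or "top"; returns a dict with "img" (400x640x3 uint8, red, green, blue), "intrinsics" (3x3 intrinsics, pixels), "k1" (the pictures are not rectified: a ray, as slopes to the right and down, at radius r is drawn at 1 + k1 r^2 times it, then the intrinsics apply), "eye" and "orientation" of the camera in the world. Camera axes: x right, y up, looking along -z (the intrinsics and any distortion apply to the point x, -y, -z); pixel columns grow to the right and rows downward; lengths in m; the calibration is good to about 2 mm. A picture is of the moment at which its call begins. There is no depth.
- bot.finish_job(): hands the job in; it is judged then, once.
The state is a dict: "time": time; "qpos": joint angles; "qd": joint speeds; "joint_torque": joint torques, N m; "eef_pos": TCP position; "orientation": TCP orientation; "force": force on the tool from outside, world axes, zero at the start; "ft_torque": the same for the moment, N m; "finger_gap": finger opening in m; "grip_force": force on a finger pad.
Only numpy, scipy, OpenCV 4.12 (cv2) and the standard library are available. Lean on these libraries where they do the work, as an engineer would, in place of code of your own. Each camera call takes 0.05 s, during which the arm holds its last target. There are 200 camera calls.

TASK

One of the two light boxes has the petri dish with pink agar standing on it: switch that box on by pushing its slide switch all the way over to the green dot, past its detent. Leave the other box (with the cream-coloured dish) switched off, and do not shift the pink dish.

Things in the scene. Friction and masses are not known exactly. Their poses are not given: they have to be found in the camera images.
- ridge_a (a point): Top centre of the switch ridge on the box under the pink dish; moves with the slide. Ridge 20 mm wide (point x), 8 thick (point y), 6 high, on a pale 25 x 25 mm plate flush with the box's deck, 32 mm above the worktop (point at 38). Its +y points the way to push for on, to a green dot on the deck; a black dot marks off. z up. Nothing else stands within 30 mm; the dish is about 65 mm off, along +x.
- switch_a (a joint): Slide switch of the box with the pink dish (charcoal case, 200 along point x, 130 along y, 32 high, fixed to the worktop, round white window; switch near the middle of one short end), in m: 0 off (its start), 0.012 fully on. Over-centre: a sideways push of about 4 N starts it; past 0.007 it snaps to the on end and stays.
- switch_b (a joint): The same slide switch on the other, identical light box, which carries the cream-coloured dish: 0 = off (as it starts), 0.012 = on. To be left off.
- dish_a: Closed petri dish with pink agar, 93 mm in diameter, 17 mm high, standing loose on the round window of its light box, about 115 mm from the switch ridge; origin at the centre of its underside, about 33 mm above the worktop.

How it is judged:
By the outcome, as a careful person would: the job done as asked, in the order asked, and still so for the second after the job is handed in, with the robot touching nothing.
It also fails if it takes over 29 s, if anything falls off the work surface, if the arm or the gripper's body presses on something with over 40 N, if the wrist force passes 120 N, or if a joint passes its speed limit or range.

## Working session

There is one attempt and no reset: what is moved stays moved. The work goes in short steps, Python scripts to look and compute and a tool call to move; the robot and the scene stay as the last step left them, time stands still between calls to the robot, and variables do not carry over. Pictures are saved under pics/ and viewed, at most 10 in all, crops included, and the job is handed in when it is done.

```bash
mkdir -p pics
```

Create h.py:
```python
import numpy as np, cv2
from scipy.spatial.transform import Rotation as R
from rig import bot
def rays(c,px):
    K=np.array(c["intrinsics"]);k=c["k1"]
    d=cv2.undistortPoints(np.array(px,float).reshape(-1,1,2),K,np.array([k,0,0,0.])).reshape(-1,2)
    o=np.array(c["orientation"]); M=R.from_rotvec(o).as_matrix() if o.shape==(3,) else (o if o.shape==(3,3) else None)
    v=np.c_[d[:,0],-d[:,1],-np.ones(len(d))]
    return np.array(c["eye"]),v@M.T
def onplane(c,px,z):
    e,v=rays(c,px); return e+v*((z-e[2])/v[:,2])[:,None]
```

Run:
```python
from h import *
s=bot.sense();print(s["eef_pos"],s["orientation"],s["time"])
for n in("top","scene"):
    c=bot.camera(n);cv2.imwrite(f"pics/{n}1.png",c["img"][:,:,::-1]);print(n,c["eye"],c["orientation"],c["k1"],c["intrinsics"])
    np.save(f"{n}1.npy",c,allow_pickle=True)
```

```text
[0.2403255  0.52179502 0.23782469] [-6.72906825e-01 -3.06795155e+00  2.46489942e-03] 0.0
top [ 0.44850429 -0.03234798  0.93166897] [ 0.09675685 -0.05544061 -1.5545066 ] 0.017971141267245506 [[377.18742074   0.         322.42952658]
 [  0.         377.18742074 197.92594687]
 [  0.           0.           1.        ]]
scene [-0.03302432 -0.49711816  0.47601117] [ 1.00069692 -0.4835852  -0.76576335] -0.03374517055926665 [[381.38509542   0.         318.81444594]
 [  0.         381.38509542 199.65356796]
 [  0.           0.           1.        ]]
```

View pics/top1.png

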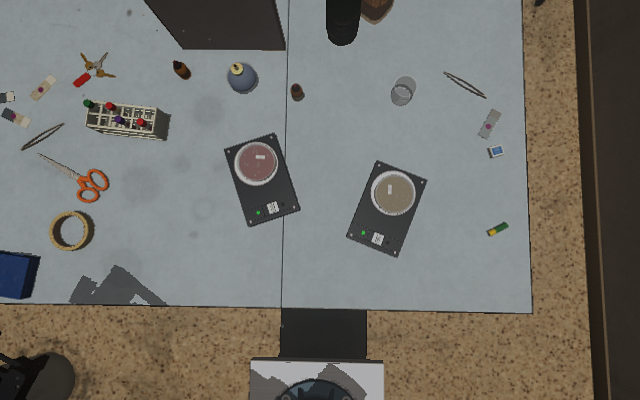

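View pics/scene1.png

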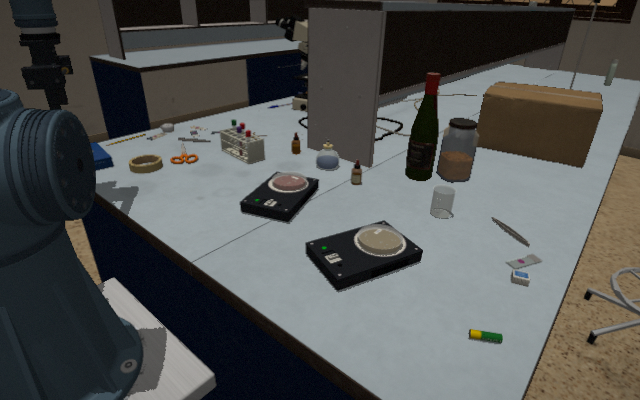

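The top view shows the pink dish at about (256,163), its box's switch plate at (272,208) and the green dot at (258,212). The cream-dish box is on the right, with its plate at (377,239). I'll zoom in on the pink box's switch.

Run:
```python
from h import *
t=np.load("top1.npy",allow_pickle=True).item();s=np.load("scene1.npy",allow_pickle=True).item()
a=cv2.resize(t["img"][190:230,242:302],None,fx=10,fy=10,interpolation=cv2.INTER_NEAREST)
b=cv2.resize(s["img"][190:220,245:305],None,fx=10,fy=6.0,interpolation=cv2.INTER_NEAREST)
cv2.imwrite("pics/c1.png",np.vstack([a,b])[:,:,::-1])
hsv=cv2.cvtColor(t["img"],cv2.COLOR_RGB2HSV)
m=cv2.inRange(hsv,(45,100,60),(80,255,255));n,_,st,ce=cv2.connectedComponentsWithStats(m)
for i in range(1,n):
  if st[i,4]>3: print("green",ce[i],st[i,4],onplane(t,[ce[i]],.032))
g=t["img"].astype(int).max(2); r=g[190:230,255:300]
m=np.zeros(g.shape,np.uint8);m[195:222,262:284]=(g[195:222,262:284]>150)
n,_,st,ce=cv2.connectedComponentsWithStats(m)
for i in range(1,n):print("plate",ce[i],st[i],onplane(t,[ce[i]],.032))
# box outline: dark
m=(g<75).astype(np.uint8);n,l,st,ce=cv2.connectedComponentsWithStats(m)
i=l[215,275] or l[190,240]
cs,_=cv2.findContours((l==i).astype(np.uint8),cv2.RETR_EXTERNAL,cv2.CHAIN_APPROX_NONE)
rc=cv2.minAreaRect(cs[0]);P=onplane(t,cv2.boxPoints(rc),.032);print(rc,P,np.linalg.norm(P-np.roll(P,1,0),axis=1))
```

```text
green [ 86.16666667 102.4       ] 30 [[0.76586089 0.58165158 0.032     ]]
green [257.61538462 212.38461538] 13 [[0.49903225 0.14697192 0.032     ]]
green [501.12727273 227.        ] 55 [[ 0.47327742 -0.42753597  0.032     ]]
green [362.71428571 232.5       ] 14 [[ 0.45499651 -0.10467755  0.032     ]]
plate [272.  203.5] [272 203   1   2   2] [[0.52087876 0.11300705 0.032     ]]
plate [272.61764706 207.29411765] [267 202  12  11  68] [[0.51177068 0.11125392 0.032     ]]
plate [281. 218.] [279 217   4   3   6] [[0.48640651 0.09040202 0.032     ]]
plate [274.5  219.75] [273 219   4   2   4] [[0.48199627 0.10586918 0.032     ]]
plate [270. 221.] [270 221   1   1   1] [[0.47885209 0.11657197 0.032     ]]
((263.15679931640625, 183.99981689453125), (92.02835845947266, 55.34048843383789), 72.58203125) [[0.65419366 0.23690386 0.032     ]
 [0.69681059 0.10878309 0.032     ]
 [0.48333248 0.03685046 0.032     ]
 [0.44202807 0.16202986 0.032     ]] [0.22498967 0.13502272 0.22527141 0.13181782]
```

View pics/c1.png

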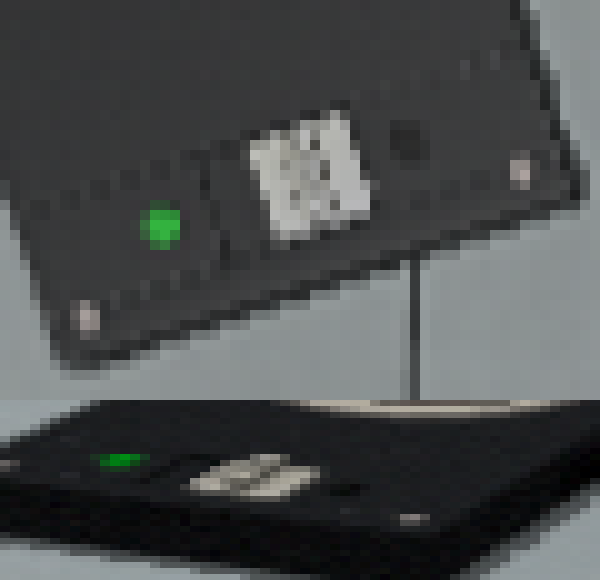

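The crop (10x, origin 242,190) shows the green dot at (257.5,212.3), the black dot at (282.3,203.7), and the ridge in the middle of the plate at about (272.8,207.3). Next I'll work out the axes and check them against the scene view.

Create t.py:
```python
from h import *
t=np.load("top1.npy",allow_pickle=True).item();s=np.load("scene1.npy",allow_pickle=True).item()
G,B,P,S1,S2=onplane(t,[(257.5,212.3),(282.3,203.7),(272.8,207.3),(293.7,206.7),(250.3,221.3)],.032)
# scene crop: x/10-.5+245, y offset 400, /6
f=lambda x,y:(x/10-.5+245,(y-400)/6-.5+190)
g,b,p,s1,s2=onplane(s,[f(120,461),f(348,491),f(257,477),f(412,519),f(5,465)],.032)
d=(G-B)/np.linalg.norm(G-B);e=(S2-S1)/np.linalg.norm(S2-S1)
D=onplane(t,[(256,163)],.05)[0]
if __name__=="__main__":
    print("top",G,B,P,"scene",g,b,p); print("dist",np.linalg.norm(G-B),np.linalg.norm(g-b),"dirs",d,e,(g-b)/np.linalg.norm(g-b),(s2-s1)/np.linalg.norm(s2-s1))
    print("offset along push from dot mid",(P-(G+B)/2)@d,(p-(g+b)/2)@d,"dish",D,np.linalg.norm(D[:2]-P[:2]))
    st=bot.sense();M=R.from_rotvec(st["orientation"]).as_matrix();print(M)
    ang=np.arctan2(*(M.T@e)[[0,1]]);print("tool-frame of push",M.T@e,"to ridge",M.T@(P-st["eef_pos"]),"turn(rad, aligns y)",-ang)
    q=cv2.boundingRect
```

```bash
python3 t.py
```

```text
top [0.49923127 0.14725629 0.032     ] [0.5207427  0.08819828 0.032     ] [0.51176274 0.11081475 0.032     ] scene [0.50257871 0.14823979 0.032     ] [0.52262712 0.08890281 0.032     ] [0.51591052 0.11352578 0.032     ]
dist 0.06285372795828413 0.06263238230060962 dirs [-0.342246    0.93961039  0.        ] [-0.33324156  0.94284148  0.        ] [-0.32009653  0.94738493  0.        ] [-0.32209111  0.94670868  0.        ]
offset along push from dot mid -0.007102832732271494 -0.005872834686271276 dish [0.61557892 0.15109016 0.05      ] 0.11135487497119279
[[-9.08226764e-01  4.18477468e-01 -8.68559246e-04]
 [ 4.18478262e-01  9.08226063e-01 -1.16774571e-03]
 [ 3.00172876e-04 -1.42405107e-03 -9.99998941e-01]]
tool-frame of push [ 0.69721757  0.71685912 -0.00081156] to ridge [-0.41857098 -0.25945261  0.2062057 ] turn(rad, aligns y) -0.7715090347886808
```

The two views agree to about 4 mm: ridge at about (0.513, 0.112), and the −6 mm offset is half the switch's travel. The dish is 111 mm away, as described. Next I turn the tool and go above the ridge, with the fingers straddling it.

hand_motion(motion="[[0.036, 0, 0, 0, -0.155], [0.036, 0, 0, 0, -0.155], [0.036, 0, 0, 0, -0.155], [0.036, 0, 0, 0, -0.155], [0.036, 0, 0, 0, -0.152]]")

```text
refused: motion: the value is not of type 'string' (schema: type "string"). Nothing was moved.
```

Refused on format, not on reach. It needs rows parted by a bar, with the numbers parted by spaces.

hand_motion(motion="0.036 0 0 0 -0.155 | 0.036 0 0 0 -0.155 | 0.036 0 0 0 -0.155 | 0.036 0 0 0 -0.155 | 0.036 0 0 0 -0.152")

```text
time: 0.72
eef_pos: [0.2404, 0.522, 0.2382]
orientation: [0.54, -3.094, 0.001]
force: [0.5, -0.3, 0.3]
finger_gap: 0.04
grip_force: 0.0
```

hand_motion(motion="0.036 -0.012 -0.048 0 0 | 0.036 -0.012 -0.048 0 0 | 0.036 -0.012 -0.048 0 0 | 0.036 -0.012 -0.048 0 0 | 0.036 -0.012 -0.048 0 0 | 0.036 -0.012 -0.048 0 0 | 0.036 -0.012 -0.048 0.02 0 | 0.036 -0.012 -0.048 0.04 0 | 0.036 -0.012 -0.048 0.04 0 | 0.036 -0.012 -0.048 0.04 0")

```text
time: 1.98
eef_pos: [0.513, 0.1105, 0.0996]
orientation: [-0.531, 3.096, 0.0]
force: [0.5, 0.3, 0.4]
finger_gap: 0.036
grip_force: 0.0
```

Run:
```python
from t import *
st=bot.sense();M=R.from_rotvec(st["orientation"]).as_matrix()
T=np.array([.513,.112,.032]);print(st["eef_pos"],"to ridge",M.T@(T-st["eef_pos"]),"y axis",M[:,1],e,st["force"],st["finger_gap"])
```

```text
[0.51302126 0.11054501 0.09959575] to ridge [-0.00044578  0.00137648  0.06759593] y axis [-3.33509442e-01  9.42746759e-01  3.39610188e-05] [-0.33324156  0.94284148  0.        ] [0.45080465 0.3176191  0.38750676] 0.03600829889322483
```

hand_motion(motion="0.036 0 0.001 0.03 0 | 0.036 0 0 0.02 0 | 0.036 0 0 0.01 0 | 0.036 0 0 0.002 0 | 0.036 0 0 0 0")

```text
time: 2.6
eef_pos: [0.5126, 0.1131, 0.0395]
orientation: [-0.532, 3.095, -0.0]
force: [-0.4, 0.6, -0.4]
finger_gap: 0.0359
grip_force: 0.0
```

hand_motion(motion="0.036 0 0 0.002 0 | 0.036 0 0 0.001 0 | 0.036 0 0 0 0")

```text
time: 2.98
eef_pos: [0.5122, 0.113, 0.036]
orientation: [-0.532, 3.096, -0.0]
force: [0.6, 0.7, 0.4]
finger_gap: 0.0362
grip_force: 0.0
```

Run:
```python
from h import *
c=bot.camera("scene");a=c["img"][150:240,210:330];cv2.imwrite("pics/c2.png",cv2.resize(a,None,fx=6,fy=6)[:,:,::-1])
```

```text
(no output)
```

View pics/c2.png

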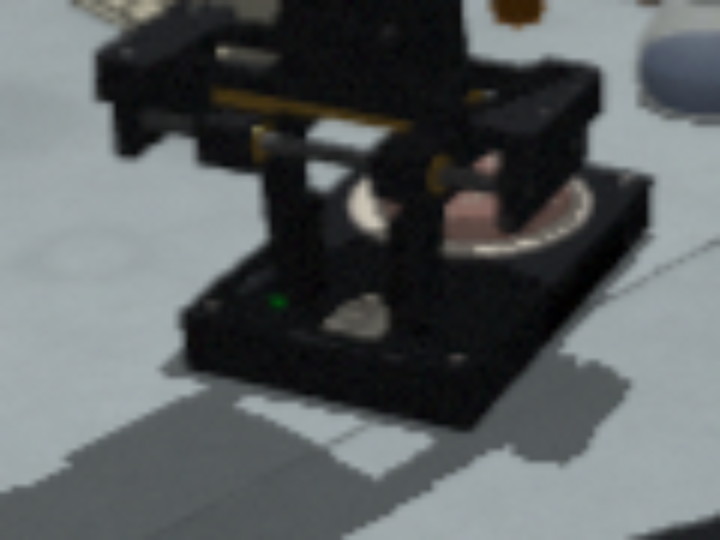

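The fingers straddle the pale plate, which is at about (358,318) in the crop, and the green dot is beside the left finger. I'll lower slightly and push toward green.

hand_motion(motion="0.036 0 0 0.0015 0 | 0.036 0 0 0 0")

```text
time: 3.28
eef_pos: [0.512, 0.1129, 0.0342]
orientation: [0.532, -3.096, -0.0]
force: [0.1, -0.6, -0.9]
finger_gap: 0.0359
grip_force: 0.0
```

hand_motion(motion="0.036 0 0.005 0 0 | 0.036 0 0.004 0 0 | 0.036 0 0.003 0 0 | 0.036 0 0.002 0 0 | 0.036 0 0.002 0 0 | 0.036 0 0 0 0")

```text
time: 4.03
eef_pos: [0.5067, 0.1282, 0.0343]
orientation: [0.532, -3.096, -0.0]
force: [0.4, -2.1, 0.2]
finger_gap: 0.0361
grip_force: 0.6
```

hand_motion(motion="0.036 0 0.002 0 0 | 0.036 0 0.001 0 0 | 0.036 0 0 0 0")

```text
time: 4.4
eef_pos: [0.5057, 0.1311, 0.0344]
orientation: [-0.532, 3.096, 0.0]
force: [0.0, -0.2, -0.8]
finger_gap: 0.0363
grip_force: 0.0
```

hand_motion(motion="0.036 0 0.002 0 0 | 0.036 0 0.002 0 0 | 0.036 0 0 0 0")

```text
time: 4.78
eef_pos: [0.5044, 0.1348, 0.0343]
orientation: [0.532, -3.096, -0.0]
force: [0.2, -0.1, -0.3]
finger_gap: 0.0358
grip_force: 0.0
```

hand_motion(motion="0.036 0 0.002 0 0 | 0.036 0 0.001 0 0 | 0.036 0 0 0 0")

```text
time: 5.15
eef_pos: [0.5042, 0.1357, 0.0343]
orientation: [-0.532, 3.096, -0.005]
force: [2.3, -9.4, -1.6]
finger_gap: 0.036
grip_force: 4.7
```

```bash
python3 - <<'E'
from h import *
c=bot.camera("scene");a=c["img"][180:230,240:320];cv2.imwrite("pics/c3.png",cv2.resize(a,None,fx=8,fy=8)[:,:,::-1])
E
```

```text
(no output)
```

View pics/c3.png

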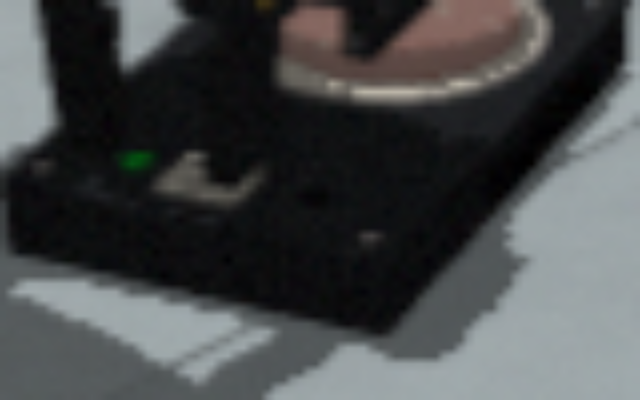

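The plate now sits beside the green dot, and the 9.6 N push is against the end stop. I'll back off, retreat and check.

hand_motion(motion="0.036 0 -0.006 0 0 | 0.036 0 -0.006 0 0 | 0.036 0 0 -0.01 0 | 0.036 0 0 -0.05 0 | 0.036 0 0 -0.06 0 | 0.036 0 0.06 -0.03 0 | 0.036 0 0.06 0 0 | 0.036 0 0.06 0 0 | 0.036 0 0.06 0 0 | 0.036 0 0.06 0 0")

```text
time: 6.45
eef_pos: [0.4078, 0.4071, 0.1833]
orientation: [-0.532, 3.095, 0.001]
force: [1.4, 0.5, -0.1]
finger_gap: 0.0362
grip_force: 0.0
```

hand_motion(motion="0.036 0 0.04 0 0 | 0.036 0 0 0 0 | 0.036 0 0 0 0")

```text
time: 6.82
eef_pos: [0.3953, 0.4424, 0.1825]
orientation: [-0.533, 3.096, -0.001]
force: [-0.8, -0.6, 0.4]
finger_gap: 0.0358
grip_force: 0.0
```

Run:
```python
from h import *
t=bot.camera("top");a=cv2.resize(t["img"][120:270,220:440],None,fx=3.5,fy=3.5);cv2.imwrite("pics/c4.png",a[:,:,::-1])
o=np.load("top1.npy",allow_pickle=True).item()
for c in(o,t):
    g=c["img"].astype(int).max(2)
    for (r0,r1,c0,c1) in((197,217,260,281),(230,248,368,388)):
        w=g[r0:r1,c0:c1]>140;y,x=np.nonzero(w);print("plate",onplane(c,[(x.mean()+c0,y.mean()+r0)],.032)[0],len(x))
    w=c["img"][138:190,230:282].astype(int);y,x=np.nonzero(w[...,0]-w[...,1]>25);print("dish px",x.mean()+230,y.mean()+138,len(x))
```

```text
plate [0.51228124 0.11148281 0.032     ] 87
plate [ 0.44230545 -0.13930775  0.032     ] 88
dish px 256.40425531914894 162.87765957446808 752
plate [0.50840265 0.12314492 0.032     ] 88
plate [ 0.44242179 -0.13945858  0.032     ] 91
dish px 256.29778933680103 162.93888166449935 769
```

View pics/c4.png

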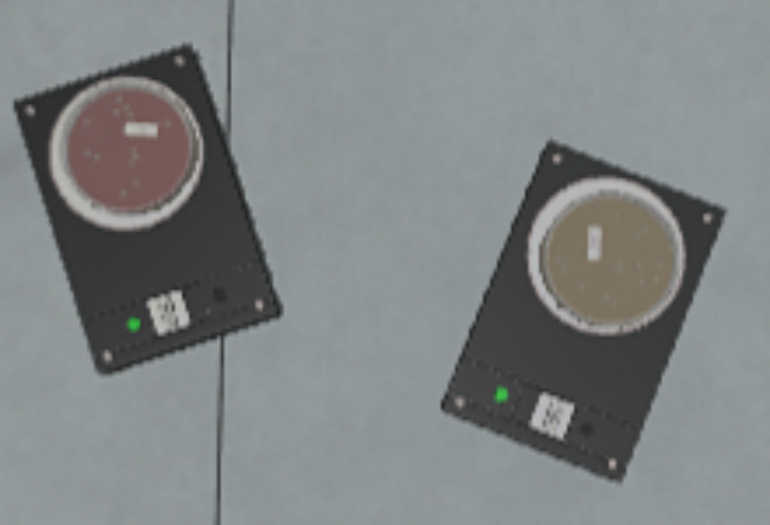

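The plate has moved 12.3 mm toward the green dot (now at about (168,313) in the crop). The pink dish and the other box's switch, at (552,415), have not moved.

```bash
python3 -c "
from rig import bot
print(bot.finish_job())"
```

```text
the job is handed in; nothing more can be done
None
```

The pink-dish box is switched on: its switch moved about 12 mm, the full travel, and stayed there after I backed the arm off. The cream-dish box is still off, the pink dish did not move, and the job was handed in at about 7 s.

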